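# Start the bake timers in order

### The arm

A 7-joint arm with a two-finger parallel gripper is mounted at the origin on the work surface. World frame = base frame: x ahead of the robot, y to its left, z up, the work surface at z = 0. Lengths are in m, angles in rad, forces in N, time in s.
With the tool pointing down it reaches from about 0.4 to 0.75 m from the base axis. Payload 19.5 kg.
Tool frame: the origin (TCP) lies midway between the tips of the shut fingers; the grasp point (between the pads) lies 19 mm behind it; z points along the fingers, y is the direction in which the jaws open and shut (so a half turn about z gives the same grasp; the last joint's range is limited). The gripper opens to 85 mm and grips with 20 to 120 N. Pads are 22 mm wide; open, the fingers measure 114 mm over their backs; the gripper's body (76 mm by 85 mm) begins 54 mm behind the grasp point. The pads swing forward as they close: fully open they stand 13 mm farther back than shut.
Start: joints at [-1.349, 0.707, -0.028, 1.485, 0.022, 0.951, -0.075], TCP at [0.15, 0.555, 0.231] pointing down, gripper open.
Joint ranges: [-2.71, 2.71], [-0.32, 2.16], [-1.57, 1.52], [0, 2.45], [-1.46, 4.6], [0, 2.02], [-2.83, 2.83]. Speed limits (rad/s): [1.89, 1.89, 2.57, 2.57, 3.01, 3.01, 3.01].

### API

Orientations are given as a unit quaternion [w, x, y, z].
In Python, from workcell import ctrl gives the robot as it stands.
- The arm moves only by the tool jog_arm, never from a script. Its argument "rows" is a list that holds one entry, the list of rows, each a list of 7 numbers: the turn, a rotation vector about the tool's x, y, z scaled (see below), then the shift along the tool's x, y, z scaled (see below), then the gripper command: -1 is shut, 1 is fully open, values between are in proportion. A call has 1 to 10 rows; each row is the pose to reach, as a shift and turn from the pose commanded when the call began, along the tool's axes at that moment; what a row does not reach only later rows make up. The controller multiplies each number of a shift by 0.4 m and each number of a turn by 90 degrees. A row lasts 1/12 s, in which the tool goes at most 41.7 mm and 7.16 degrees, less where a joint would pass 70% of its speed; a pose out of reach is approached as far as the arm can. A call with a number of a shift or a turn outside -1 to 1 is refused whole. A call with a gripper value outside its range is refused whole. The fingers move at their own pace and stop on an object; the grip force is fixed at half the most. Time passes only in rows, so rows that repeat a pose let the fingers close. It gives the time, the measured TCP pose, the force and the opening at its end, in the units of the state.
- ctrl.sense(): the state, without advancing time (a new reading comes with each control period).
- ctrl.camera(name): name is "side" or "top" or "wrist"; returns a dict with "img" (384x512x3 uint8, red, green, blue), "intrinsics" (3x3 intrinsics, pixels), "origin" and "orientation" of the camera in the world. Camera axes: x right, y down, z forward; pixel columns grow to the right and rows downward; lengths in m; the calibration is good to about 2 mm. The wrist camera is an equidistant fisheye: a pixel r from the principal point sees the ray r / f radians off the axis. A picture is of the moment at which its call begins. There is no depth.
- ctrl.hand_in(): hands the job in, once; it reports no verdict.
Trained networks look in a picture, given as the dict that the camera call returned (one of the last four; its "shot" number tells which), for a name from the list of things; names that differ only in an ending like _2 or _b are one class to them, and where a whole thing is asked for, a point or a joint stands for the part that bears it (a point fixed in the world has none). Each returns a list of dicts, best first, with "conf" (0 to 1); they miss things now and then, are a little off and sometimes report something else, mostly with a low value. They report only what shows in the picture. A call takes as long as a camera call.
- ctrl.masks_of(picture, target): "mask" (384x512 bool, what is visible of it) and "pixel" ([column, row] in pixels, amid what is visible of it).
The state is a dict: "t": time; "q": joint angles; "qd": joint speeds; "joint_torque": joint torques, N m; "tcp_pos": TCP position; "tool_rot": TCP orientation; "wrist_force": force on the tool from outside, world axes, zero at the start; "ft_torque": the same for the moment, N m; "finger_gap": finger opening in m.
Only numpy, scipy, OpenCV 4.12 (cv2) and the standard library are available. Lean on these libraries where they do the work, as an engineer would, in place of code of your own. Each camera call takes 0.05 s, during which the arm holds its last target.

### The job

The biscuit trays go into the oven one after another, so start their kitchen timers in that order: blue first, then yellow, then green. Press each timer's white cap gently down with the fingertips, at least about half way, where it stays, and leave the red timer unstarted. Do not pick up or shove any timer, leave the jar, biscuit cutter, bowl and tin where they stand, and finish clear of everything.

Things in the scene. Friction and masses are not known exactly. Their poses are not given: they have to be found in the camera images.
- timer_blue: Loose round kitchen timer, 240 to 400 g: blue puck 72 mm across and 32 mm high, with a white plunger cap in the middle of its top. Origin at the centre of its underside (z = 0 on the bench), z up.
- cap_blue_top (a point): Centre of the flat top of the white cap of the blue timer. The cap is 38 mm across (flat part 32 mm) and its top stands 53 mm above the bench when up, 39 mm when fully down. The point moves with the cap.
- cap_blue (a joint): How far the blue timer's cap has been pressed straight down, in m: 0 (up, timer stopped) to 0.014 (hard stop); at the start 0 to 0.001. Started from 0.006 on. The cap resists with about 4 N at first, rising evenly to 7.4 N just before the stop (so about 6 N at 8 mm), a little more when pushed fast; the timer is not to feel more than 25 N, so do not run hard into the stop. The cap stays down where it is left; it does not spring back and cannot be reset.
- timer_yellow: Loose round kitchen timer, 240 to 400 g: yellow puck 72 mm across and 32 mm high, with a white plunger cap in the middle of its top. Origin at the centre of its underside (z = 0 on the bench), z up.
- cap_yellow_top (a point): Centre of the flat top of the white cap of the yellow timer. The cap is 38 mm across (flat part 32 mm) and its top stands 53 mm above the bench when up, 39 mm when fully down. The point moves with the cap.
- cap_yellow (a joint): How far the yellow timer's cap has been pressed straight down, in m: 0 (up, timer stopped) to 0.014 (hard stop); at the start 0 to 0.001. Started from 0.006 on. The cap resists with about 4 N at first, rising evenly to 7.4 N just before the stop (so about 6 N at 8 mm), a little more when pushed fast; the timer is not to feel more than 25 N, so do not run hard into the stop. The cap stays down where it is left; it does not spring back and cannot be reset.
- timer_green: Loose round kitchen timer, 240 to 400 g: green puck 72 mm across and 32 mm high, with a white plunger cap in the middle of its top. Origin at the centre of its underside (z = 0 on the bench), z up.
- cap_green_top (a point): Centre of the flat top of the white cap of the green timer. The cap is 38 mm across (flat part 32 mm) and its top stands 53 mm above the bench when up, 39 mm when fully down. The point moves with the cap.
- cap_green (a joint): How far the green timer's cap has been pressed straight down, in m: 0 (up, timer stopped) to 0.014 (hard stop); at the start 0 to 0.001. Started from 0.006 on. The cap resists with about 4 N at first, rising evenly to 7.4 N just before the stop (so about 6 N at 8 mm), a little more when pushed fast; the timer is not to feel more than 25 N, so do not run hard into the stop. The cap stays down where it is left; it does not spring back and cannot be reset.
- timer_red: Loose round kitchen timer, 240 to 400 g: red puck 72 mm across and 32 mm high, with a white plunger cap in the middle of its top. Origin at the centre of its underside (z = 0 on the bench), z up.
- cap_red_top (a point): Centre of the flat top of the white cap of the red timer. The cap is 38 mm across (flat part 32 mm) and its top stands 53 mm above the bench when up, 39 mm when fully down. The point moves with the cap.
- cap_red (a joint): How far the red timer's cap has been pressed straight down, in m: 0 (up, timer stopped) to 0.014 (hard stop); at the start 0 to 0.001. This timer is to stay unstarted.
- jar: Loose amber glass jar with metal lid, 56 mm across, 85 mm high, standing on the bench; to be left alone. Origin at the centre of its underside.
- cutter: Loose brass ring-shaped biscuit cutter, 68 mm across, 28 mm high, standing on the bench; to be left alone. Origin at the centre of its underside.
- bowl: Loose white ceramic bowl, 90 mm across, 40 mm high, standing on the bench; to be left alone. Origin at the centre of its underside.
- tin: Loose metal tin, 56 mm across, 65 mm high, standing on the bench; to be left alone. Origin at the centre of its underside.

How it is judged:
On the way, in this order (a step that is already met when the one before it is completed fails the run):
1. the blue cap is pressed down while the others are still up (value of joint cap_blue above 0.006 m and value of joint each of cap_yellow, cap_green, cap_red below 0.004 m), for 0.2 s.
2. then the yellow cap is pressed down, green and red still up (value of joint each of cap_blue, cap_yellow above 0.006 m and value of joint each of cap_green, cap_red below 0.004 m), for 0.2 s.
3. then the green cap is pressed down, red still up (value of joint each of cap_blue, cap_yellow, cap_green above 0.006 m and value of joint cap_red below 0.004 m), for 0.2 s.
At the end, for the whole second after the job is handed in: The blue, yellow and green caps are down by more than 6 of their 14 mm, the red cap is up (under 4 mm); all timers stand upright, at rest, within 25 mm of where they began, and the jar, cutter, bowl and tin are within 25 mm of where they began (all of step 3 and distance of each of timer_blue, timer_yellow, timer_green, timer_red, jar, cutter, bowl, tin from where it was at the start of the episode below 0.025 m and angle between each of timer_blue, timer_yellow, timer_green, timer_red's own z axis and vertical below 0.1 rad and linear speed of each of timer_blue, timer_yellow, timer_green, timer_red below 0.02 m/s); the robot touches nothing.
It fails at once if a timer is lifted (more than 8 mm off the bench) (height (world z) of any of timer_blue, timer_yellow, timer_green, timer_red above 0.008 m).
It fails at once if a timer is shoved or carried more than 25 mm (distance of any of timer_blue, timer_yellow, timer_green, timer_red from where it was at the start of the episode above 0.025 m).
It fails at once if a timer is pressed harder than 25 N (contact force between any of the fingers, the arm and timer_blue above 25 N or contact force between any of the fingers, the arm and timer_yellow above 25 N or contact force between any of the fingers, the arm and timer_green above 25 N or contact force between any of the fingers, the arm and timer_red above 25 N).
It fails at once if the red timer is started (its cap pressed by more than 4 mm) (value of joint cap_red above 0.004 m).
It fails at once if the jar, cutter, bowl or tin is disturbed (moved more than 25 mm) (distance of any of jar, cutter, bowl, tin from where it was at the start of the episode above 0.025 m).
It also fails if it takes over 43 s, if anything falls off the work surface, if the arm or the gripper's body presses on something with over 40 N, if the wrist force passes 120 N, or if a joint passes its speed limit or range.

## Working session

There is one attempt and no reset: what is moved stays moved. The work goes in short steps, Python scripts to look and compute and a tool call to move; the robot and the scene stay as the last step left them, time stands still between calls to the robot, and variables do not carry over. Pictures are saved under pics/ and viewed, and the job is handed in when it is done.

Besides the shell and the picture viewer there is one more tool, called as name(argument=value, ...) on one line, values as JSON. jog_arm: Moves the arm, as the interface text tells. Its arguments: {"type":"object","properties":{"rows":{"type":"array"}},"required":["rows"]}

```bash
ls; mkdir -p pics; cat > h.py <<'E'
from workcell import ctrl
import numpy as np, cv2
from scipy.spatial.transform import Rotation as R
def rot(q): return R.from_quat([q[1],q[2],q[3],q[0]]).as_matrix()
def ray(c,px):
    K=np.array(c['intrinsics']); d=np.array([(px[0]-K[0,2])/K[0,0],(px[1]-K[1,2])/K[1,1],1.])
    return np.array(c['origin']), rot(c['orientation'])@d
def atz(c,px,z):
    o,d=ray(c,px); return o+d*(z-o[2])/d[2]
def save(c,n): cv2.imwrite('pics/'+n,c['img'][:,:,::-1])
E
python3 - <<'E'
from h import *
s=ctrl.sense(); print(s['tcp_pos'],s['tool_rot'],s['finger_gap'],s['t'])
print(rot(s['tool_rot']).round(3))
c=ctrl.camera('top'); save(c,'top1.png'); print(c['origin'],c['orientation'],c['intrinsics'])
for n in ['timer_blue','timer_yellow','timer_green','timer_red','cap_blue_top','cap_yellow_top','cap_green_top','cap_red_top','jar','cutter','bowl','tin']:
    for m in ctrl.masks_of(c,n)[:3]:
        print(n,round(m['conf'],2),np.round(m['pixel'],1),m['mask'].sum(),atz(c,m['pixel'],.032).round(4),atz(c,m['pixel'],.053).round(4))
c=ctrl.camera('side'); save(c,'side1.png')
E
```

```text
pics
[0.14985092 0.55485204 0.23083842] [-6.16156774e-05  1.31508437e-01  9.91314894e-01 -5.55955814e-04] 0.08550308002357658 0.0
[[-0.965  0.261 -0.   ]
 [ 0.261  0.965 -0.001]
 [-0.    -0.001 -1.   ]]
[5.00809465e-01 2.74801989e-04 9.71259728e-01] [ 0.02798699 -0.69722562  0.71600944 -0.02058257] [[370.12216723   0.         257.75547039]
 [  0.         370.12216723 194.22157794]
 [  0.           0.           1.        ]]
timer_blue 0.98 [209.7 223.6] 622 [0.4943 0.1329 0.032 ] [0.4944 0.13   0.053 ]
timer_yellow 0.92 [386.6 229.8] 669 [ 0.4671 -0.3126  0.032 ] [ 0.4678 -0.3056  0.053 ]
timer_green 0.68 [143.3 189.1] 671 [0.5866 0.3013 0.032 ] [0.5847 0.2946 0.053 ]
timer_red 0.79 [311.2 168.7] 610 [ 0.6271 -0.1288  0.032 ] [ 0.6243 -0.1259  0.053 ]
cap_blue_top 0.52 [202.2 220.8] 163 [0.5018 0.1519 0.032 ] [0.5018 0.1485 0.053 ]
cap_blue_top 0.33 [209.9 220.6] 627 [0.5018 0.1323 0.032 ] [0.5018 0.1294 0.053 ]
cap_yellow_top 0.78 [388.  230.7] 179 [ 0.4647 -0.316   0.032 ] [ 0.4655 -0.3089  0.053 ]
cap_green_top 0.53 [134.9 190.3] 214 [0.5841 0.3229 0.032 ] [0.5822 0.3156 0.053 ]
cap_red_top 0.61 [305.4 169.2] 139 [ 0.6263 -0.114   0.032 ] [ 0.6235 -0.1114  0.053 ]
cap_red_top 0.54 [310.7 236.7] 32 [ 0.4547 -0.1213  0.032 ] [ 0.4557 -0.1186  0.053 ]
jar 0.66 [380. 159.] 595 [ 0.6472 -0.3048  0.032 ] [ 0.6439 -0.298   0.053 ]
cutter 0.63 [310.5 226.2] 123 [ 0.4811 -0.1217  0.032 ] [ 0.4815 -0.119   0.053 ]
bowl 0.73 [221.9 162.2] 966 [0.6502 0.0989 0.032 ] [0.6469 0.0967 0.053 ]
tin 0.85 [150.2 246.1] 502 [0.4415 0.2845 0.032 ] [0.4428 0.2782 0.053 ]
```

View pics/top1.png

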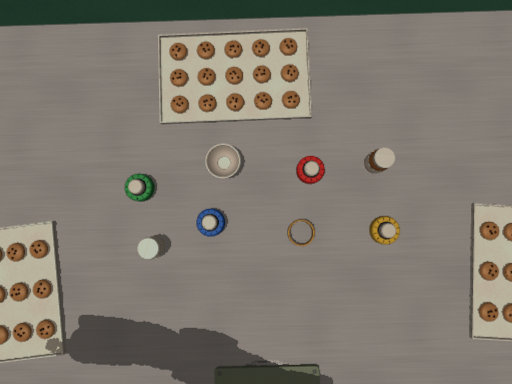

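View pics/side1.png

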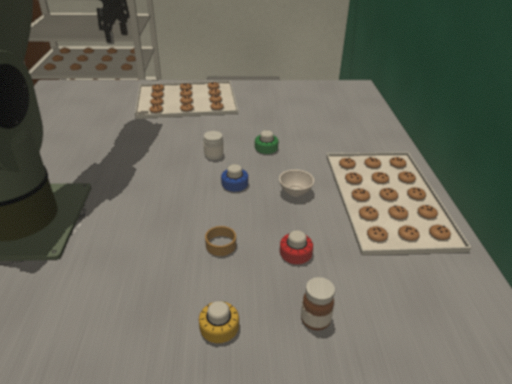

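The top picture shows the caps at blue (209,222), yellow (388,230), green (136,187) and red (312,169). The network masks for green and blue look slightly shifted, so I'll refine with colour.

```bash
cat > loc.py <<'E'
from h import *
from scipy.optimize import minimize
def sil(c,xy):
    K=np.array(c['intrinsics']);Rm=rot(c['orientation']);o=np.array(c['origin'])
    a=np.linspace(0,2*np.pi,60); P=[]
    for r,z in((.036,0.),(.036,.032)):
        P.append(np.c_[xy[0]+r*np.cos(a),xy[1]+r*np.sin(a),0*a+z])
    p=(np.vstack(P)-o)@Rm; return (p[:,:2]/p[:,2:])@np.diag([K[0,0],K[1,1]])+K[:2,2]
E
python3 - <<'E'
from loc import *
c=ctrl.camera('top'); im=c['img']; hsv=cv2.cvtColor(im,cv2.COLOR_RGB2HSV)
g={'blue':(209,222),'yellow':(386,230),'green':(138,187),'red':(311,169)}
hr={'blue':(100,130),'yellow':(15,32),'green':(45,90),'red':(0,8)}
for n,(u,v) in g.items():
    h=hsv[...,0].astype(int); 
    m=(h>=hr[n][0])&(h<=hr[n][1])
    if n=='red': m|=h>172
    m&=(hsv[...,1]>110)&(hsv[...,2]>40)
    w=np.zeros_like(m); w[v-20:v+21,u-20:u+21]=1; m&=w
    pts=np.argwhere(m)[:,::-1].astype(np.float32); hull=cv2.convexHull(pts)
    M=cv2.moments(hull); hc=np.array([M['m10'],M['m01']])/M['m00']
    # white cap
    k=w&(hsv[...,1]<70)&(hsv[...,2]>130)&(np.hypot(*(np.indices(m.shape)[::-1]-hc[:,None,None]))<11)
    cc=np.argwhere(k)[:,::-1].mean(0)
    def f(xy):
        H=cv2.convexHull(sil(c,xy).astype(np.float32)); M=cv2.moments(H); return np.sum((np.array([M['m10'],M['m01']])/M['m00']-hc)**2)
    r=minimize(f,atz(c,hc,.02)[:2],method='Nelder-Mead',options=dict(xatol=1e-5,fatol=1e-6))
    print(n,hc.round(1),'puck',r.x.round(4),r.fun.round(4),'areas',cv2.contourArea(hull),cv2.contourArea(cv2.convexHull(sil(c,r.x).astype(np.float32))),'cap',cc.round(1),k.sum(),atz(c,cc,.050).round(4))
E
```

```text
blue [210.4 221.9] puck [0.4985 0.1325] 0.0 areas 579.0 662.7423255182803 cap [208.5 222.2] 154 [0.4978 0.1334 0.05  ]
yellow [384.3 229.8] puck [ 0.4668 -0.3112] 0.0 areas 649.0 742.4782286004629 cap [388.3 230.2] 156 [ 0.4665 -0.3107  0.05  ]
green [139.1 187.1] puck [0.5934 0.3164] 0.0 areas 588.5 714.5507526476867 cap [134.8 186. ] 143 [0.5933 0.3169 0.05  ]
red [310.1 169.4] puck [ 0.6271 -0.1275] 0.0 areas 586.5 666.041880820645 cap [311.3 168. ] 147 [ 0.6266 -0.1267  0.05  ]
```

Puck and cap estimates agree within 1 mm. Moving towards blue with the fingers shut.

jog_arm(rows=[[[0,0,0,-0.06,-0.04,0.0,-1],[0,0,0,-0.13,-0.09,0.0,-1],[0,0,0,-0.2,-0.14,0.0,-1],[0,0,0,-0.27,-0.19,0.0,-1],[0,0,0,-0.34,-0.24,0.0,-1],[0,0,0,-0.41,-0.29,0.0,-1],[0,0,0,-0.48,-0.34,0.0,-1],[0,0,0,-0.55,-0.39,0.0,-1],[0,0,0,-0.6,-0.42,0.0,-1],[0,0,0,-0.6,-0.42,0.0,-1]]])

```text
t: 1.58
tcp_pos: [0.341, 0.3267, 0.2315]
tool_rot: [0.001, 0.134, 0.991, -0.001]
wrist_force: [-0.5, 0.2, 1.2]
finger_gap: -0.0
```

```bash
cat >> h.py <<'E'
def go(xyz):
    s=ctrl.sense(); Rm=rot(s['tool_rot']); d=Rm.T@(np.array(xyz)-s['tcp_pos'])
    print('t',round(s['t'],2),'tcp',s['tcp_pos'].round(4),'gap',round(s['finger_gap'],4),'F',np.round(s['wrist_force'],2),'zaxis',Rm[:,2].round(4),'rotvec2down', Rm[:,0].round(3)); print('units',(d/.4).round(4))
E
python3 -c "
from h import *
go([.498,.133,.085])"
```

```text
t 1.58 tcp [0.341  0.3267 0.2315] gap -0.0 F [-0.51  0.2   1.23] zaxis [ 0.0014 -0.0014 -1.    ] rotvec2down [-0.964  0.266 -0.002]
units [-0.5066 -0.3617  0.3674]
```

jog_arm(rows=[[[0,0,0,-0.07,-0.05,0.0,-1],[0,0,0,-0.14,-0.1,0.04,-1],[0,0,0,-0.21,-0.15,0.09,-1],[0,0,0,-0.28,-0.2,0.14,-1],[0,0,0,-0.35,-0.25,0.19,-1],[0,0,0,-0.42,-0.3,0.25,-1],[0,0,0,-0.47,-0.34,0.3,-1],[0,0,0,-0.505,-0.361,0.34,-1],[0,0,0,-0.505,-0.361,0.34,-1],[0,0,0,-0.505,-0.361,0.34,-1]]])

```text
t: 2.42
tcp_pos: [0.495, 0.138, 0.0948]
tool_rot: [-0.001, 0.132, 0.991, -0.0]
wrist_force: [-0.1, 0.5, 0.5]
finger_gap: -0.0
```

```bash
python3 -c "
from h import *
go([.498,.133,.060])
c=ctrl.camera('wrist'); save(c,'w1.png')
c=ctrl.camera('side'); save(c,'s1.png')
go([.498,.133,.060])"
```

```text
t 2.42 tcp [0.495  0.138  0.0948] gap -0.0 F [-0.09  0.49  0.51] zaxis [-1.3e-03 -2.0e-04 -1.0e+00] rotvec2down [-0.965  0.262  0.001]
units [-0.0107 -0.0101  0.0869]
t 2.52 tcp [0.4949 0.1393 0.0959] gap -0.0 F [-0.18  0.55 -0.52] zaxis [ 4.e-04  6.e-04 -1.e+00] rotvec2down [-0.966  0.26  -0.   ]
units [-0.0116 -0.0133  0.0898]
```

View pics/s1.png

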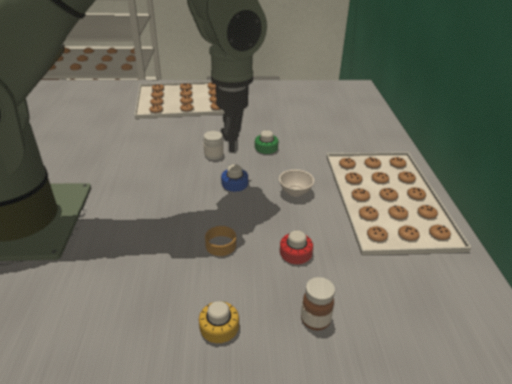

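View pics/w1.png

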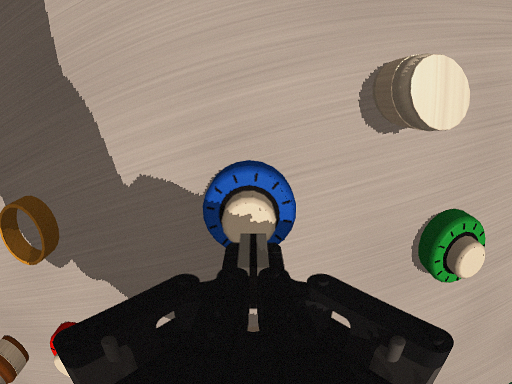

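Wrist view: shut fingertips (255,240) sit just at the blue cap (249,215). I'll correct the offset, and go down to just above the cap.

jog_arm(rows=[[[0,0,0,-0.012,-0.013,0.02,-1],[0,0,0,-0.012,-0.013,0.04,-1],[0,0,0,-0.012,-0.013,0.06,-1],[0,0,0,-0.012,-0.013,0.075,-1],[0,0,0,-0.012,-0.013,0.084,-1],[0,0,0,-0.012,-0.013,0.084,-1],[0,0,0,-0.012,-0.013,0.084,-1],[0,0,0,-0.012,-0.013,0.084,-1]]])

```text
t: 3.18
tcp_pos: [0.4985, 0.132, 0.0619]
tool_rot: [0.0, 0.131, 0.991, 0.0]
wrist_force: [-0.3, 0.4, 0.1]
finger_gap: 0.0002
```

```bash
python3 -c "
from h import *
go([.498,.133,.043])
c=ctrl.camera('wrist'); save(c,'w2.png')
go([.498,.133,.043])"
```

```text
t 3.18 tcp [0.4985 0.132  0.0619] gap 0.0002 F [-0.27  0.43  0.1 ] zaxis [ 2.e-04 -0.e+00 -1.e+00] rotvec2down [-0.965  0.261 -0.   ]
units [0.0019 0.002  0.0473]
t 3.23 tcp [0.4985 0.132  0.062 ] gap 0.0 F [ 0.61 -0.04  0.05] zaxis [ 4.e-04  1.e-04 -1.e+00] rotvec2down [-0.965  0.261 -0.   ]
units [0.002  0.002  0.0474]
```

View pics/w2.png

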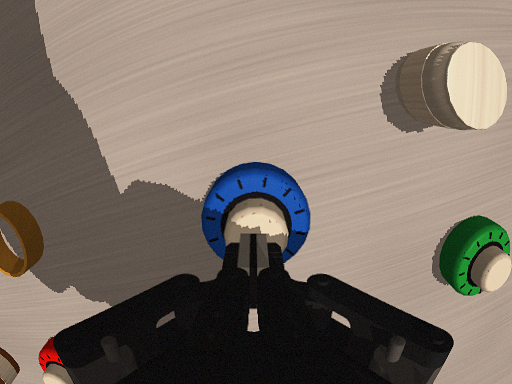

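The fingers are centred over the cap. Pressing slowly.

jog_arm(rows=[[[0,0,0,0,0,0.008,-1],[0,0,0,0,0,0.015,-1],[0,0,0,0,0,0.021,-1],[0,0,0,0,0,0.027,-1],[0,0,0,0,0,0.032,-1],[0,0,0,0,0,0.037,-1],[0,0,0,0,0,0.042,-1],[0,0,0,0,0,0.047,-1],[0,0,0,0,0,0.047,-1],[0,0,0,0,0,0.047,-1]]])

```text
t: 4.07
tcp_pos: [0.4984, 0.1319, 0.0427]
tool_rot: [-0.0, 0.132, 0.991, -0.0]
wrist_force: [1.0, -1.5, 0.6]
finger_gap: -0.0001
```

```bash
python3 -c "
from h import *
go([.498,.133,.043])
c=ctrl.camera('wrist'); save(c,'w3.png')
go([.498,.133,.043])"
```

```text
t 4.07 tcp [0.4984 0.1319 0.0427] gap -0.0001 F [ 1.01 -1.53  0.61] zaxis [-2.e-04 -2.e-04 -1.e+00] rotvec2down [-0.965  0.261  0.   ]
units [ 0.0016  0.0023 -0.0007]
t 4.12 tcp [0.4984 0.1319 0.0428] gap 0.0002 F [ 0.3   0.61 -0.32] zaxis [-2.e-04 -2.e-04 -1.e+00] rotvec2down [-0.965  0.261  0.   ]
units [ 0.0016  0.0023 -0.0006]
```

View pics/w3.png

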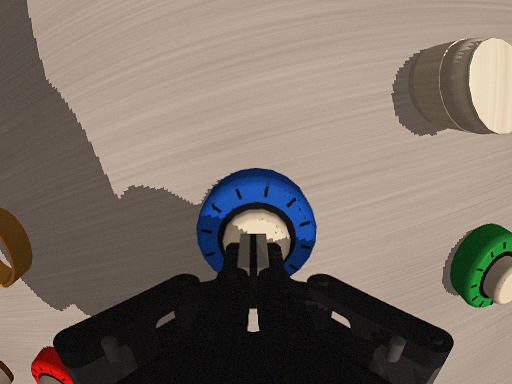

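The final force reads near zero, which could be because the latched cap has no return force. I'll check with a short step down that is sampled while moving.

jog_arm(rows=[[[0,0,0,0,0,0.003,-1]]])

```text
t: 4.2
tcp_pos: [0.4985, 0.1319, 0.0418]
tool_rot: [0.0, 0.132, 0.991, -0.0]
wrist_force: [-1.4, -0.7, 7.7]
finger_gap: 0.0003
```

```bash
python3 -c "
from h import *
go([.498,.133,.043])
c=ctrl.camera('side'); save(c,'s2.png')
go([.498,.133,.043])
im=cv2.resize(c['img'][130:210,190:310],None,fx=5,fy=5,interpolation=2); cv2.imwrite('pics/s2z.png',im[:,:,::-1])"
```

```text
t 4.2 tcp [0.4985 0.1319 0.0418] gap 0.0003 F [-1.43 -0.7   7.68] zaxis [ 1.e-04 -1.e-04 -1.e+00] rotvec2down [-0.965  0.261 -0.   ]
units [ 0.0018  0.0022 -0.003 ]
t 4.25 tcp [0.4985 0.1319 0.0416] gap -0.0001 F [-0.61 -0.05  5.95] zaxis [ 1.e-04 -1.e-04 -1.e+00] rotvec2down [-0.965  0.261 -0.   ]
units [ 0.0018  0.0023 -0.0034]
```

View pics/s2z.png

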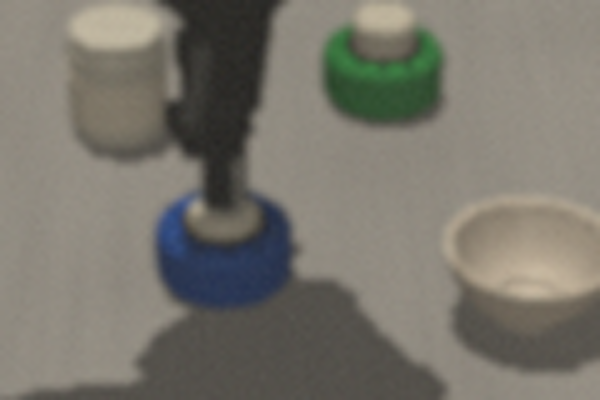

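The reading of about 7 N and the picture both show the blue cap clearly down, at about 11 mm. Lifting and heading to yellow.

jog_arm(rows=[[[0,0,0,0,0,-0.05,-1],[0,0,0,0,0,-0.12,-1],[0,0,0,0,0,-0.2,-1],[0,0,0,-0.015,-0.08,-0.22,-1],[0,0,0,-0.03,-0.16,-0.22,-1],[0,0,0,-0.045,-0.24,-0.22,-1],[0,0,0,-0.06,-0.32,-0.22,-1],[0,0,0,-0.08,-0.4,-0.22,-1],[0,0,0,-0.09,-0.48,-0.22,-1],[0,0,0,-0.11,-0.55,-0.22,-1]]])

```text
t: 5.08
tcp_pos: [0.4826, -0.0939, 0.1297]
tool_rot: [-0.0, 0.132, 0.991, -0.0]
wrist_force: [-0.2, 0.5, -0.2]
finger_gap: 0.0006
```

```bash
python3 -c "
from h import *
go([.4667,-.311,.13])"
```

```text
t 5.08 tcp [ 0.4826 -0.0939  0.1297] gap 0.0006 F [-0.21  0.48 -0.19] zaxis [-6.e-04 -4.e-04 -1.e+00] rotvec2down [-0.965  0.261  0.001]
units [-0.1034 -0.5343 -0.0006]
```

jog_arm(rows=[[[0,0,0,-0.015,-0.08,0,-1],[0,0,0,-0.03,-0.16,0,-1],[0,0,0,-0.045,-0.24,0,-1],[0,0,0,-0.06,-0.32,0,-1],[0,0,0,-0.08,-0.4,0.0,-1],[0,0,0,-0.09,-0.47,0.0,-1],[0,0,0,-0.1,-0.52,0.02,-1],[0,0,0,-0.103,-0.534,0.05,-1],[0,0,0,-0.103,-0.534,0.08,-1],[0,0,0,-0.103,-0.534,0.08,-1]]])

```text
t: 5.92
tcp_pos: [0.4667, -0.3083, 0.0956]
tool_rot: [-0.001, 0.132, 0.991, 0.001]
wrist_force: [-1.0, 0.2, -0.4]
finger_gap: 0.0
```

```bash
python3 -c "
from h import *
c=ctrl.camera('wrist'); c=ctrl.camera('side')
save(c,'s3.png')
c=ctrl.camera('top'); save(c,'t3.png')
go([.4667,-.311,.062])"
```

```text
t 6.07 tcp [ 0.468  -0.3082  0.0981] gap -0.0001 F [ 0.71  1.13 -0.35] zaxis [ 2.e-04  1.e-04 -1.e+00] rotvec2down [-0.966  0.26  -0.   ]
units [ 0.0013 -0.0075  0.0903]
```

View pics/s3.png

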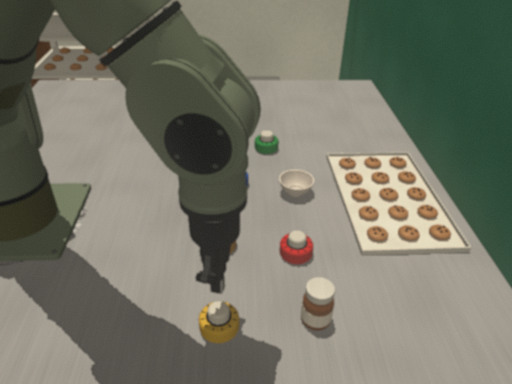

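The side view shows the gripper over the yellow timer (219,315). Aligning and descending.

jog_arm(rows=[[[0,0,0,0.001,-0.007,0.02,-1],[0,0,0,0.001,-0.007,0.04,-1],[0,0,0,0.001,-0.007,0.06,-1],[0,0,0,0.001,-0.007,0.08,-1],[0,0,0,0.001,-0.007,0.09,-1],[0,0,0,0.001,-0.007,0.09,-1],[0,0,0,0.001,-0.007,0.09,-1],[0,0,0,0.001,-0.007,0.09,-1]]])

```text
t: 6.73
tcp_pos: [0.4666, -0.3115, 0.062]
tool_rot: [0.0, 0.131, 0.991, -0.0]
wrist_force: [-0.3, 0.1, 0.1]
finger_gap: -0.0001
```

```bash
python3 -c "
from h import *
c=ctrl.camera('wrist')
save(c,'w4.png')
go([.4667,-.311,.043])"
```

```text
t 6.78 tcp [ 0.4667 -0.3115  0.062 ] gap -0.0003 F [ 0.08 -0.46 -0.48] zaxis [ 4.e-04 -3.e-04 -1.e+00] rotvec2down [-0.965  0.261 -0.   ]
units [0.0003 0.0013 0.0476]
```

View pics/w4.png

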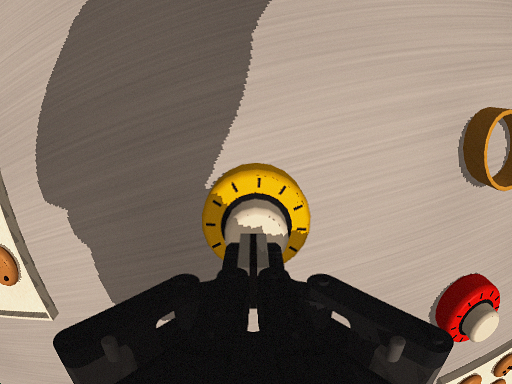

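Centred on the yellow cap (257,215), as it was on blue. Pressing.

jog_arm(rows=[[[0,0,0,0,0,0.008,-1],[0,0,0,0,0,0.015,-1],[0,0,0,0,0,0.021,-1],[0,0,0,0,0,0.027,-1],[0,0,0,0,0,0.032,-1],[0,0,0,0,0,0.037,-1],[0,0,0,0,0,0.042,-1],[0,0,0,0,0,0.046,-1],[0,0,0,0,0,0.05,-1]]])

```text
t: 7.53
tcp_pos: [0.4665, -0.3115, 0.0417]
tool_rot: [-0.0, 0.132, 0.991, -0.0]
wrist_force: [-1.9, 1.4, 7.0]
finger_gap: -0.0002
```

```bash
python3 -c "
from h import *
c=ctrl.camera('wrist')
c=ctrl.camera('side')
im=cv2.resize(c['img'][270:360,170:290],None,fx=5,fy=5,interpolation=2); cv2.imwrite('pics/s4z.png',im[:,:,::-1])
go([.4667,-.311,.043])"
```

```text
t 7.63 tcp [ 0.4665 -0.3115  0.0416] gap 0.0001 F [ 0.48  0.55 -0.01] zaxis [-1.e-04 -1.e-04 -1.e+00] rotvec2down [-0.965  0.261  0.   ]
units [-0.0002  0.0013 -0.0036]
```

View pics/s4z.png

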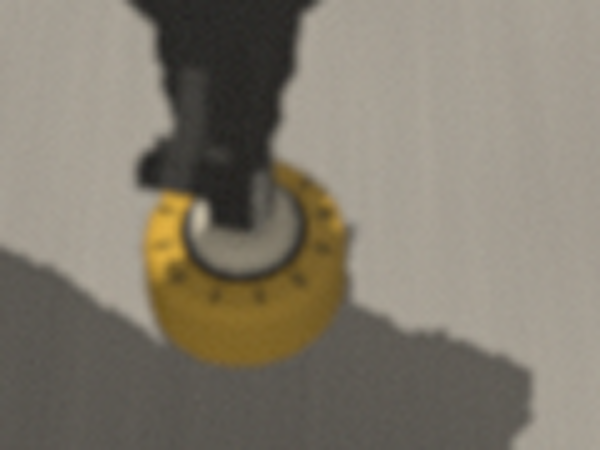

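Yellow is down about 11 mm. Next is green.

jog_arm(rows=[[[0,0,0,0,0,-0.05,-1],[0,0,0,0,0,-0.12,-1],[0,0,0,0,0,-0.2,-1],[0,0,0,0.005,0.08,-0.24,-1],[0,0,0,0.01,0.16,-0.24,-1],[0,0,0,0.015,0.24,-0.24,-1],[0,0,0,0.02,0.32,-0.24,-1],[0,0,0,0.025,0.4,-0.24,-1],[0,0,0,0.03,0.48,-0.24,-1],[0,0,0,0.035,0.56,-0.24,-1]]])

```text
t: 8.47
tcp_pos: [0.5115, -0.09, 0.1377]
tool_rot: [0.0, 0.132, 0.991, -0.0]
wrist_force: [0.9, 0.3, -0.1]
finger_gap: 0.0002
```

jog_arm(rows=[[[0,0,0,0.005,0.08,0,-1],[0,0,0,0.01,0.16,0,-1],[0,0,0,0.015,0.24,0,-1],[0,0,0,0.02,0.32,0,-1],[0,0,0,0.025,0.4,0,-1],[0,0,0,0.03,0.48,0,-1],[0,0,0,0.035,0.54,0,-1],[0,0,0,0.035,0.56,0,-1]]])

```text
t: 9.13
tcp_pos: [0.5562, 0.1328, 0.1375]
tool_rot: [-0.0, 0.129, 0.992, 0.001]
wrist_force: [-0.4, 0.5, -0.7]
finger_gap: -0.0
```

```bash
python3 -c "
from h import *
go([.5933,.3165,.13])"
```

```text
t 9.13 tcp [0.5562 0.1328 0.1375] gap -0.0 F [-0.39  0.53 -0.69] zaxis [-0.      0.0019 -1.    ] rotvec2down [-0.966  0.257  0.001]
units [0.0282 0.4677 0.0196]
```

jog_arm(rows=[[[0,0,0,0.005,0.08,0,-1],[0,0,0,0.01,0.16,0,-1],[0,0,0,0.015,0.24,0,-1],[0,0,0,0.02,0.32,0,-1],[0,0,0,0.025,0.4,0,-1],[0,0,0,0.028,0.46,0.03,-1],[0,0,0,0.028,0.465,0.08,-1],[0,0,0,0.028,0.465,0.11,-1],[0,0,0,0.028,0.465,0.11,-1],[0,0,0,0.028,0.465,0.11,-1]]])

```text
t: 9.97
tcp_pos: [0.5941, 0.3095, 0.0936]
tool_rot: [-0.0, 0.132, 0.991, -0.001]
wrist_force: [-0.7, 0.0, 0.5]
finger_gap: -0.0
```

```bash
python3 -c "
from h import *
c=ctrl.camera('wrist');c=ctrl.camera('wrist')
go([.5933,.3165,.062])"
```

```text
t 10.07 tcp [0.5947 0.31   0.0948] gap -0.0002 F [ 0.42 -0.16  1.13] zaxis [ 1.1e-03  2.0e-04 -1.0e+00] rotvec2down [-0.965  0.262 -0.001]
units [0.0076 0.0148 0.082 ]
```

jog_arm(rows=[[[0,0,0,0.008,0.015,0.02,-1],[0,0,0,0.008,0.015,0.04,-1],[0,0,0,0.008,0.015,0.06,-1],[0,0,0,0.008,0.015,0.075,-1],[0,0,0,0.008,0.015,0.082,-1],[0,0,0,0.008,0.015,0.082,-1],[0,0,0,0.008,0.015,0.082,-1],[0,0,0,0.008,0.015,0.082,-1]]])

```text
t: 10.73
tcp_pos: [0.5927, 0.3175, 0.0612]
tool_rot: [0.0, 0.132, 0.991, 0.0]
wrist_force: [-0.5, 0.1, 0.4]
finger_gap: 0.0002
```

```bash
python3 -c "
from h import *
c=ctrl.camera('wrist')
save(c,'w5.png')
go([.5933,.3165,.043])"
```

```text
t 10.78 tcp [0.5926 0.3175 0.0613] gap -0.0004 F [-1.08  0.33  0.61] zaxis [ 4.e-04  2.e-04 -1.e+00] rotvec2down [-0.965  0.261 -0.   ]
units [-0.0022 -0.002   0.0457]
```

View pics/w5.png

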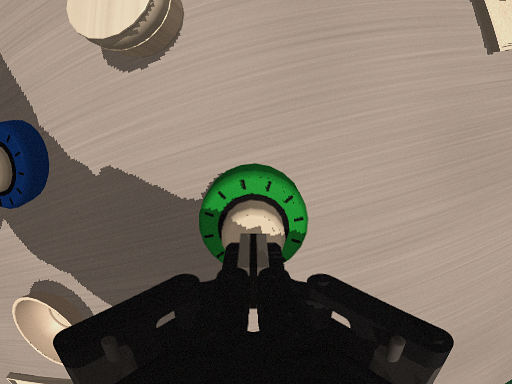

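Centred over the green cap (254,217). Pressing.

jog_arm(rows=[[[0,0,0,0,0,0.007,-1],[0,0,0,0,0,0.013,-1],[0,0,0,0,0,0.019,-1],[0,0,0,0,0,0.025,-1],[0,0,0,0,0,0.03,-1],[0,0,0,0,0,0.035,-1],[0,0,0,0,0,0.04,-1],[0,0,0,0,0,0.044,-1],[0,0,0,0,0,0.048,-1]]])

```text
t: 11.53
tcp_pos: [0.5925, 0.3174, 0.0418]
tool_rot: [0.0, 0.132, 0.991, -0.0]
wrist_force: [-1.8, -0.4, 7.1]
finger_gap: -0.0
```

jog_arm(rows=[[[0,0,0,0,0,0.0,-1],[0,0,0,0,0,0.0,-1],[0,0,0,0,0,0,-1]]])

```text
t: 11.78
tcp_pos: [0.5924, 0.3175, 0.0415]
tool_rot: [-0.0, 0.131, 0.991, -0.0]
wrist_force: [0.3, -0.1, 0.1]
finger_gap: 0.0003
```

jog_arm(rows=[[[0,0,0,0,0,-0.05,-1],[0,0,0,0,0,-0.12,-1],[0,0,0,0,0,-0.2,-1],[0,0,0,0,0,-0.3,-1],[0,0,0,0,0.05,-0.4,-1],[0,0,0,0.1,0.1,-0.48,-1],[0,0,0,0.18,0.18,-0.5,-1],[0,0,0,0.25,0.25,-0.5,-1],[0,0,0,0.25,0.25,-0.5,-1],[0,0,0,0.25,0.25,-0.5,-1]]])

```text
t: 12.62
tcp_pos: [0.5187, 0.4443, 0.2417]
tool_rot: [-0.001, 0.129, 0.992, 0.001]
wrist_force: [0.4, 0.3, 0.2]
finger_gap: 0.0001
```

```bash
python3 -c "
from h import *
go([.5933,.3165,.043])
c=ctrl.camera('side');save(c,'s6.png'); cs=c['img']
c=ctrl.camera('top');save(c,'t6.png')
z=[cv2.resize(cs[v-30:v+30,u-35:u+35],(380,300),interpolation=2) for u,v in((235,178),(219,320),(266,140),(297,246))]
cv2.imwrite('pics/s6z.png',np.vstack([np.hstack(z[:2]),np.hstack(z[2:])])[:,:,::-1])
a=cv2.imread('pics/top1.png');b=c['img'][:,:,::-1]
cv2.imwrite('pics/cmp.png',cv2.resize(np.vstack([a[140:260,110:410],b[140:260,110:410]]),None,fx=2.4,fy=2.4))"
```

```text
t 12.62 tcp [0.5187 0.4443 0.2417] gap 0.0001 F [0.39 0.34 0.22] zaxis [-0.0014  0.0019 -1.    ] rotvec2down [-0.967  0.255  0.002]
units [-0.2628 -0.2621  0.496 ]
```

View pics/s6z.png

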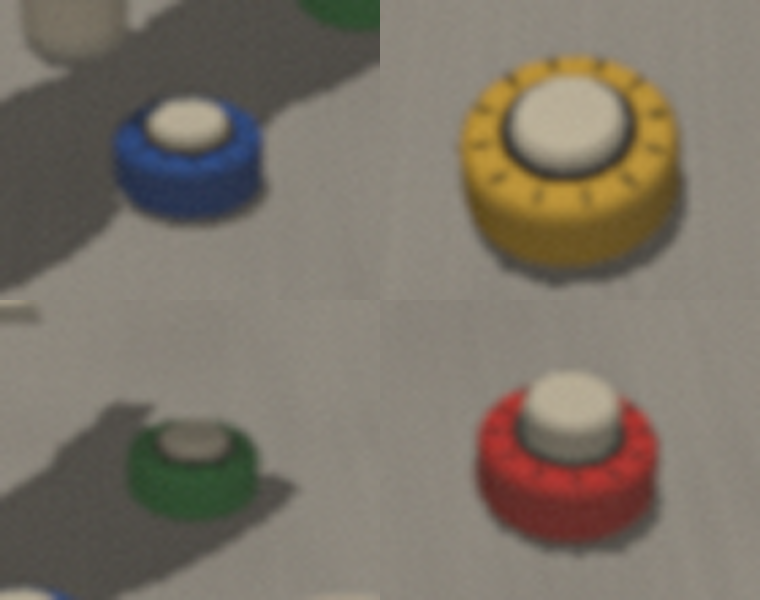

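View pics/cmp.png

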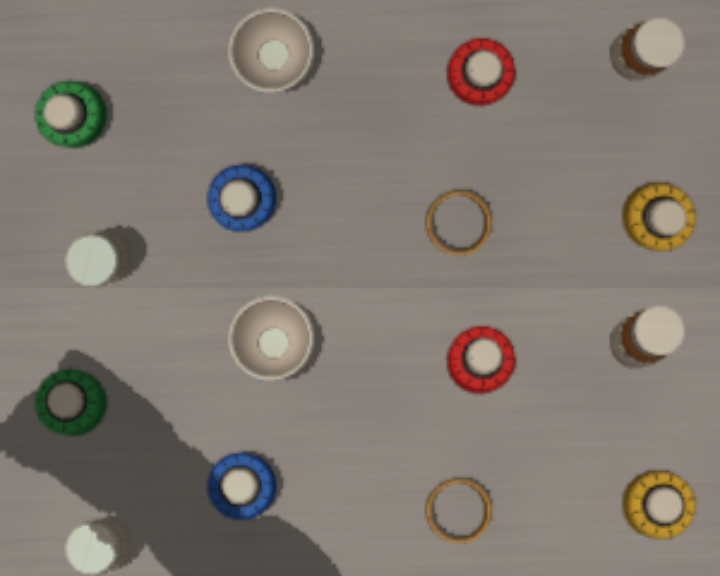

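Three caps are down, red is up, nothing has shifted and the arm is clear. Handing in.

```bash
python3 -c "
from h import *
print(ctrl.hand_in())"
```

```text
the job is handed in; nothing more can be done
None
```

I started the timers in order: blue, yellow, then green. Each cap was pressed slowly with the shut fingertips to about 11 of its 14 mm. The wrist force read 7 to 8 N at the end of each press, well under the 25 N limit.

The last side and top pictures show the blue, yellow and green caps down and the red cap still up. By eye, no timer, jar, cutter, bowl or tin has moved from its starting place. The gripper finished clear, with the fingertips 0.24 m above the bench and the wrist force near zero, and I handed in at about 12.7 s.

Two readings disagreed along the way:
- **Network masks:** these were off by up to about 20 mm from where the objects lay, so I located the timers by colour and shape fits instead. Those fits agreed within 1 mm.
- **Wrist force at rest:** it read near zero while the fingers rested on a pressed cap. For blue I made a short extra step down to confirm contact, and it read about 7.7 N.

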